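# Sort three look-alike cartons by heft and tag the stock bin

### The job

Three look-alike brown cartons came back to the stockroom unmarked: one is full, one half full, one empty. Feel which is which by their weight, set the full one down upright in the grey stock bin and the empty one upright in the shallow cardboard tray without dropping or tipping any, and leave the half-full one standing on the bench. Take the long rectangular tag off the tag stand and hook it on the rod behind the stock bin so that it hangs there freely; leave the other tags and everything else where they are.

Things in the scene. Friction and masses are not known exactly. Their poses are not given: they have to be found in the camera images.
- carton_a: one of three identical closed brown cartons, 72 mm long (its x), 56 wide (its y), 60 high, tape along the lid; origin at the centre of its underside, z up. What it holds is hidden and drawn afresh each time: the full carton weighs about 670 g in all, the half-full one 370 g, the empty one (a packing insert only) 85 g; contents may slide a little inside.
- carton_b: one of three identical closed brown cartons, 72 mm long (its x), 56 wide (its y), 60 high, tape along the lid; origin at the centre of its underside, z up. What it holds is hidden and drawn afresh each time: the full carton weighs about 670 g in all, the half-full one 370 g, the empty one (a packing insert only) 85 g; contents may slide a little inside.
- carton_c: one of three identical closed brown cartons, 72 mm long (its x), 56 wide (its y), 60 high, tape along the lid; origin at the centre of its underside, z up. What it holds is hidden and drawn afresh each time: the full carton weighs about 670 g in all, the half-full one 370 g, the empty one (a packing insert only) 85 g; contents may slide a little inside.
- stock_bin: grey hopper-front bin fixed on a dark steel stand: 210 mm deep (x), 165 wide (y), walls 3; side and back rims 93 mm above the bench, front lip (-x) 41 mm, cheeks sloping up over the first 63 mm. Origin on the bench under the bin's centre; +x is its back, where two posts, 104 mm either side and 237 tall, carry the tag rod. It stands left or right of the robot, the tray on the other side.
- bin_floor (a point): centre of the stock bin's inner floor, 8 mm above the bench; axes as the bin's; the inside measures 204 (x) by 159 mm (y)
- bin_rod (a point): middle of the bare steel tag rod of the stock bin's stand, on its axis: 8 mm diameter, running along y, 196 mm clear between the posts, 230 mm above the bench and 130 mm behind the bin's centre (25 mm behind its back wall)
- empties_tray: shallow brown corrugated tray for empties, fixed; 220 mm (x) by 190 mm (y), walls 5 mm thick, rims 47 mm above the bench; origin on the bench under its centre; on the other side of the robot from the stock bin
- tray_floor (a point): centre of the tray's inner floor, 5 mm above the bench; inside 210 by 180 mm; axes as the tray's
- tag_stand: tag stand beyond the cartons, fixed: a dark base plate 120 by 320 mm with two posts (146 mm either side of its centre) that carry a steel rod of 8 mm diameter along its y, 230 mm above the bench, straight above the origin; three white tags hang on it about 85 mm apart, in any order
- tag_long: long white rigid plastic tag, 50 g, hanging on the tag stand's rod: plate 50 mm wide (y), 75 tall, 6 thick, from 47 to 122 mm below the origin (the other tags: a squat 50 by 34 mm plate, a round 56 mm plate). Origin on the axis of the rod it hangs on; z up, y along the rod; x as the stand's x. Above the plate a C-shaped hook, above that a grip tab.
- tag_grip (a point): centre of the long tag's flat grip tab, 33 mm above the tag's origin; the tab is 10 mm thick (y), 26 mm wide (x) and spans 12 to 56 mm above the origin, axes as the tag's; pinch it across its thickness from above
- tag_mouth (a point): middle of the mouth of the long tag's C hook, 25 mm below its origin. The 8 mm bar is closed over the top and on the tag's -x side, open on +x below its tip (tip 17 mm out, ending 15 mm below the origin). To unhook raise the tag 25 mm, so the rod is at mouth height (+-5 mm), draw it 45 mm to its -x; to hook on, the reverse: push to the rod's +x, then lower 25 mm till it rests on the rod.
- tag_short: bystander: tag with the squat plate, hook and tab as on the long one
- tag_round: bystander: tag with the round plate, hook and tab as on the long one
- tape_roll: bystander: roll of tape standing flat, 88 mm across, 48 mm high
- marker: bystander: marker pen lying on the bench, 125 mm long, 15 mm thick
- scanner: bystander: hand-held barcode scanner lying down, about 170 mm long, 30 mm high
- safety_knife: bystander: safety knife lying on the bench, 125 mm long, 16 mm high
There are look-alikes about, which are no part of the job. Leave any black, blue or purple look-alike of the carton_b alone.

How it is judged (in metres and radians):
At the end, for the whole second after the job is handed in: Full carton on the stock bin's floor, empty one on the tray's floor, half-full one on the bench, all upright (0.15 rad) and judged by the weight they bear; the long tag hangs on the bin stand's rod (hook within 8 mm across, 6 mm in height, 90 mm of its middle; plumb to 0.2 rad); all at rest (angle between each of carton_a, carton_b, carton_c's own z axis and vertical below 0.15 rad and linear speed of each of carton_a, carton_b, carton_c below 0.03 m/s and height (world z) of each of carton_a, carton_b, carton_c below 0.03 m and ((contact force between carton_a and stock_bin above 5 N and x of carton_a in the frame of bin_floor between -0.1 and 0.1 m and y of carton_a in the frame of bin_floor between -0.08 and 0.08 m) or (contact force between carton_b and stock_bin above 5 N and x of carton_b in the frame of bin_floor between -0.1 and 0.1 m and y of carton_b in the frame of bin_floor between -0.08 and 0.08 m) or (contact force between carton_c and stock_bin above 5 N and x of carton_c in the frame of bin_floor between -0.1 and 0.1 m and y of carton_c in the frame of bin_floor between -0.08 and 0.08 m)) and ((contact force between carton_a and empties_tray between 0.3 and 2 N and x of carton_a in the frame of tray_floor between -0.11 and 0.11 m and y of carton_a in the frame of tray_floor between -0.095 and 0.095 m) or (contact force between carton_b and empties_tray between 0.3 and 2 N and x of carton_b in the frame of tray_floor between -0.11 and 0.11 m and y of carton_b in the frame of tray_floor between -0.095 and 0.095 m) or (contact force between carton_c and empties_tray between 0.3 and 2 N and x of carton_c in the frame of tray_floor between -0.11 and 0.11 m and y of carton_c in the frame of tray_floor between -0.095 and 0.095 m)) and ((contact force between carton_a and stock_bin below 0.1 N and contact force between carton_a and empties_tray below 0.1 N and contact force between carton_a and tag_stand below 0.1 N and height (world z) of carton_a between -0.003 and 0.003 m) or (contact force between carton_b and stock_bin below 0.1 N and contact force between carton_b and empties_tray below 0.1 N and contact force between carton_b and tag_stand below 0.1 N and height (world z) of carton_b between -0.003 and 0.003 m) or (contact force between carton_c and stock_bin below 0.1 N and contact force between carton_c and empties_tray below 0.1 N and contact force between carton_c and tag_stand below 0.1 N and height (world z) of carton_c between -0.003 and 0.003 m)) and x of tag_long in the frame of bin_rod between -0.008 and 0.008 m and y of tag_long in the frame of bin_rod between -0.09 and 0.09 m and z of tag_long in the frame of bin_rod between -0.006 and 0.006 m and angle between tag_long's own z axis and vertical below 0.2 rad and linear speed of tag_long below 0.04 m/s and contact force between tag_long and stock_bin above 0.2 N); the robot touches nothing.
It fails at once if a carton is let go more than about 25 mm above where it lands (falls faster than 0.7 m/s out of the fingers) ((linear speed of carton_a above 0.7 m/s and contact force between carton_a and the fingers below 0.05 N) or (linear speed of carton_b above 0.7 m/s and contact force between carton_b and the fingers below 0.05 N) or (linear speed of carton_c above 0.7 m/s and contact force between carton_c and the fingers below 0.05 N)).
It fails at once if a carton is tipped over (more than 0.7 rad) (angle between any of carton_a, carton_b, carton_c's own z axis and vertical above 0.7 rad).
It fails at once if one of the other two tags or another thing on the bench is moved by more than 50 mm (distance of any of tag_short, tag_round, tape_roll, marker, scanner, safety_knife from where it was at the start of the episode above 0.05 m).
It also fails if it takes over 72 s, if anything falls off the work surface, if the arm or the gripper's body presses on something with over 40 N, if the wrist force passes 120 N, or if a joint passes its speed limit or range.

### The arm

A 6-joint arm with a two-finger parallel gripper is mounted at the origin on the work surface. World frame = base frame: x ahead of the robot, y to its left, z up, the work surface at z = 0. Lengths are in m, angles in degrees, forces in N, time in s.
With the tool pointing down it reaches from about 0.4 to 0.825 m from the base axis. Payload 7 kg.
Tool frame: the origin (TCP) lies at the very end of the fingers, on their centre line; the grasp point (between the pads) lies 19 mm behind it; z points along the fingers, y is the line along which they close (so a half turn about z gives the same grasp; the last joint's range is limited). The gripper opens to 88 mm and grips with 3 to 60 N. Pads are 19 mm wide; open, the fingers measure 130 mm over their backs; the gripper's body (78 mm by 193 mm) begins 47 mm behind the grasp point.
Start: joints at [84.574, 20.546, 0.682, 0, -70.136, -16.507], TCP at [0.252, 0.626, 0.227] pointing down, gripper open.
Joint ranges: [-176.03, 176.03], [-82.01, 121.73], [-58.28, 71.71], [-173.87, 95.51], [-174.79, -0.11], [-173.66, 173.66]. Speed limits (degrees/s): [136.94, 136.94, 172.46, 180, 180, 180].

### API

Orientations are given as [roll, pitch, yaw] about the fixed x, y, z axes, in that order (R = Rz(yaw) Ry(pitch) Rx(roll)).
In Python, from plant import ctrl gives the robot as it stands.
- The arm moves only by the tool carry_out, never from a script. Its argument "deltas" is a list that holds one entry, the list of rows, each a list of 5 numbers: the shift along the tool's x, y, z scaled (see below), then the turn about the tool's z scaled (see below), then the opening, from -1 (shut) to 1 (fully open). A call has 1 to 5 rows; each row is the pose to reach, as a shift and turn from the pose commanded when the call began, along the tool's axes at that moment, turning the shorter way round; what a row does not reach only later rows make up. The controller multiplies each number of a shift by 20 cm and each number of a turn by 2 pi rad. A row lasts 1/10 s, in which the tool goes at most 50 mm and 8.59 degrees, less where a joint would pass 70% of its speed; a pose out of reach is approached as far as the arm can. A call with a number of a shift or a turn outside -1 to 1 is refused whole. A call with a gripper value outside its range is refused whole. The fingers move at their own pace and stop on an object; the grip force is fixed at half the most. Time passes only in rows, so rows that repeat a pose let the fingers close. It gives the time, the measured TCP pose, the force, the opening and the grip force at its end, in the units of the state.
- ctrl.get_obs(): the state, without advancing time (a new reading comes with each control period).
- ctrl.snapshot(name): name is "scene" or "top" or "wrist"; returns a dict with "color" (420x560x3 uint8, red, green, blue), "camera_matrix" (3x3 intrinsics, pixels), "k1" (the pictures are not rectified: a ray, as slopes to the right and down, at radius r is drawn at 1 + k1 r^2 times it, then the intrinsics apply), "R" (3x3) and "t" (3): a world point X has camera coordinates R X + t. Camera axes: x right, y down, z forward; pixel columns grow to the right and rows downward; lengths in m; the calibration is good to about 2 mm. A picture is of the moment at which its call begins. There is no depth.
- ctrl.close_job(): hands the job in; it is judged then, once.
Trained networks look in a picture, given as the dict that the camera call returned (one of the last four; its "shot" number tells which), for a name from the list of things; names that differ only in an ending like _2 or _b are one class to them, and where a whole thing is asked for, a point or a joint stands for the part that bears it (a point fixed in the world has none). Each returns a list of dicts, best first, with "p" (0 to 1); they miss things now and then, are a little off and sometimes report something else, mostly with a low value. They report only what shows in the picture. A call takes as long as a camera call. They do not tell look-alikes from the thing itself.
- ctrl.search_frame(picture, name): "centre" ([column, row] in pixels, amid what is visible of it).
- ctrl.silhouettes(picture, name): "mask" (420x560 bool, what is visible of it) and "centre" ([column, row] in pixels, amid what is visible of it).
- ctrl.spot_point(picture, name): "centre" ([column, row] in pixels: a listed point, or the origin of a listed thing).
The state is a dict: "clock": time; "joint_pos": joint angles; "qvel": joint speeds; "tau": joint torques, N m; "tool_pos": TCP position; "orientation": TCP orientation; "force": force on the tool from outside, world axes, zero at the start; "moment": the same for the moment, N m; "opening": finger opening in m; "gripper_force": force on a finger pad.
Only numpy, scipy, OpenCV 4.12 (cv2) and the standard library are available. Lean on these libraries where they do the work, as an engineer would, in place of code of your own. Each camera call takes 0.05 s, during which the arm holds its last target. There are 200 camera calls.

## Working session

There is one attempt and no reset: what is moved stays moved. The work goes in short steps, Python scripts to look and compute and a tool call to move; the robot and the scene stay as the last step left them, time stands still between calls to the robot, and variables do not carry over. Pictures are saved under pics/ and viewed, at most 13 in all, crops included, and the job is handed in when it is done.

Besides the shell and the picture viewer there is one more tool, called after ">>>" by a JSON object that holds its "fn" and its "kwargs". carry_out: Moves the arm, as the interface text tells. Its arguments: {"type":"object","properties":{"deltas":{"type":"array"}},"required":["deltas"]}

```bash
mkdir -p pics; ls
cat > h.py <<'E'
import numpy as np, cv2
from plant import ctrl
from scipy.spatial.transform import Rotation as Ro
def save(p,n): cv2.imwrite(f'pics/{n}.png',p['color'][:,:,::-1])
def ray(p,px):
    K=np.array(p['camera_matrix']);R=np.array(p['R']);t=np.array(p['t'])
    d=np.array([(px[0]-K[0,2])/K[0,0],(px[1]-K[1,2])/K[1,1]]);s=d.copy()
    for _ in range(30): s=d/(1+p['k1']*(s@s))
    return -R.T@t, R.T@np.array([s[0],s[1],1])
def atz(p,px,z):
    o,v=ray(p,px); return o+v*(z-o[2])/v[2]
def proj(p,X):
    K=np.array(p['camera_matrix']);c=np.array(p['R'])@np.array(X)+np.array(p['t']);s=c[:2]/c[2]
    s=s*(1+p['k1']*(s@s)); return np.array([K[0,0]*s[0]+K[0,2],K[1,1]*s[1]+K[1,2]])
def tri(prs):
    A=np.zeros((3,3));b=np.zeros(3)
    for p,px in prs:
        o,v=ray(p,px);v/=np.linalg.norm(v);M=np.eye(3)-np.outer(v,v);A+=M;b+=M@o
    return np.linalg.solve(A,b)
def Rt(o): return Ro.from_euler('xyz',o,degrees=True).as_matrix()
def delta(target,yaw=None):
    s=ctrl.get_obs();R=Rt(s['orientation'])
    d=R.T@(np.array(target)-s['tool_pos'])/0.2
    return np.round(d,4)
E
cat > a.py <<'E'
from h import *
np.set_printoptions(precision=4,suppress=True)
print(ctrl.get_obs())
P={n:ctrl.snapshot(n) for n in('scene','top')}
for n,p in P.items():
    save(p,n+'0'); print(n,p['shot'],-np.array(p['R']).T@p['t'])
    for k in ['carton_a','stock_bin','empties_tray','tag_stand','tag_long','tag_short','tag_round','tape_roll','marker','scanner','safety_knife']:
        print(k,[(np.round(d['centre']),round(d['p'],2)) for d in ctrl.search_frame(p,k)][:6])
    for k in ['bin_floor','bin_rod','tray_floor','tag_stand','tag_long','tag_grip','tag_mouth','carton_a']:
        print('pt',k,[(np.round(d['centre'],1),round(d['p'],2)) for d in ctrl.spot_point(p,k)][:6])
E
python3 a.py
```

```text
pics
{'clock': 0.0, 'joint_pos': array([ 84.574 ,  20.5921,   0.6321,  -0.0198, -70.1375, -16.5077]), 'qvel': array([ 0.0566,  0.0911,  0.0757,  0.0156,  0.0872, -0.0696]), 'tau': array([ -0.0003, -58.271 ,  29.3066,   6.9977,   0.0071,  -0.0002]), 'tool_pos': array([0.252 , 0.6257, 0.2256]), 'orientation': array([179.9013,  -0.0098, -21.9404]), 'force': array([ 0.4093, -0.0024,  1.4316]), 'moment': array([-0.0221,  0.0381,  0.0069]), 'gripper_force': 0.0, 'opening': 0.08756095146011801}
scene 1 [1.0543 0.5662 0.9209]
carton_a [(array([444., 279.]), 0.89), (array([390., 250.]), 0.79), (array([299., 292.]), 0.78), (array([314., 227.]), 0.77), (array([283., 181.]), 0.77), (array([278., 265.]), 0.74)]
stock_bin [(array([202., 189.]), 0.88)]
empties_tray [(array([403., 330.]), 0.68)]
tag_stand [(array([223., 303.]), 0.69)]
tag_long [(array([212., 246.]), 0.77)]
tag_short [(array([186., 213.]), 0.83)]
tag_round [(array([232., 258.]), 0.84), (array([204., 189.]), 0.43), (array([284., 224.]), 0.31)]
tape_roll [(array([308., 358.]), 0.77)]
marker [(array([288., 224.]), 0.63)]
scanner [(array
[... 1268 characters left out ...]
1., 259.]), 0.73)]
scanner [(array([389., 147.]), 0.78), (array([194., 148.]), 0.67)]
safety_knife [(array([148., 220.]), 0.44)]
pt bin_floor [(array([405.2, 230.5]), 0.97)]
pt bin_rod [(array([434.2, 163.9]), 0.87), (array([186.6, 143.7]), 0.39)]
pt tray_floor [(array([151.1, 218. ]), 0.86)]
pt tag_stand [(array([289.3, 145.6]), 0.93)]
pt tag_long [(array([289.8, 117.2]), 0.8)]
pt tag_grip [(array([291.3, 117.1]), 0.55)]
pt tag_mouth [(array([404.8, 229.6]), 0.74), (array([291.9, 120.7]), 0.71)]
pt carton_a [(array([275.6, 208.4]), 0.91), (array([209.2, 292.4]), 0.89), (array([279.9, 270.9]), 0.86), (array([149.2, 298.5]), 0.77), (array([238.3, 192.3]), 0.64), (array([360.3, 300.3]), 0.61)]
```

View pics/scene0.png

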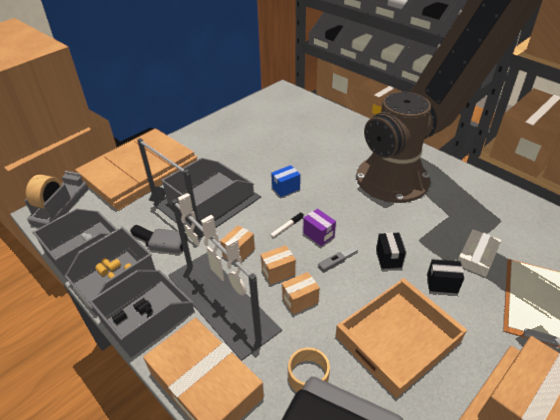

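View pics/top0.png

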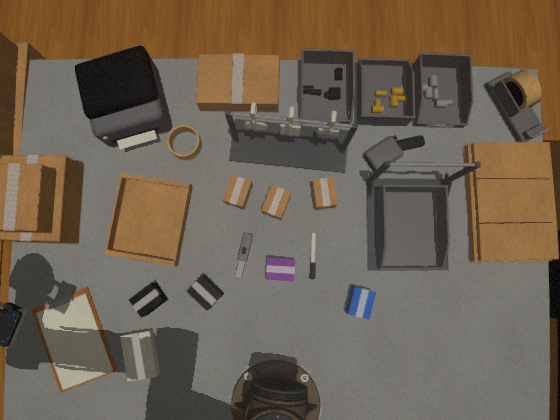

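The pictures show three brown cartons at top-view (237,191), (276,202) and (324,193). In the scene view they are at (238,243), (278,265) and (300,292). The look-alikes are purple (280,268), blue (361,302), black (148,298) and (206,291), and grey (140,355). The bin is at (408,225), the tray at (147,218) and the tag stand at (290,145). The centre tag (290,117) looks like the long one, with the round tag at (251) and the short at (334). The brown ones without a colour match the description.

```bash
cat > b.py <<'E'
from h import *
np.set_printoptions(precision=4,suppress=True)
T=ctrl.snapshot('top');S=ctrl.snapshot('scene')
hsv=cv2.cvtColor(T['color'],cv2.COLOR_RGB2HSV)
for d in ctrl.silhouettes(T,'carton_a'):
    m=d['mask'];c=d['centre']
    if d['p']<.3: continue
    cs=max(cv2.findContours(m.astype(np.uint8),0,1)[0],key=cv2.contourArea)
    col=np.median(T['color'][m],0)
    w=np.array([atz(T,q[0],.06)[:2] for q in cs],np.float32)
    r=cv2.minAreaRect(w*1000)
    hull=cv2.boxPoints(r)
    print(np.round(c),round(d['p'],2),col,'rect',np.round(r[0],1),np.round(r[1],1),round(r[2],1))
for k in ['bin_floor','bin_rod','tray_floor','tag_stand','tag_long','tag_grip','tag_mouth']:
    a=ctrl.spot_point(T,k);b=ctrl.spot_point(S,k)
    for x in a[:2]:
        for y in b[:2]:
            X=tri([(T,x['centre']),(S,y['centre'])]); e=np.linalg.norm(proj(T,X)-x['centre'])
            if e<6: print(k,X,round(e,1))
for k in ['stock_bin','empties_tray','tag_stand','tag_long','tag_short','tag_round']:
    d=ctrl.silhouettes(T,k)[:1]
    if d:
        cs=max(cv2.findContours(d[0]['mask'].astype(np.uint8),0,1)[0],key=cv2.contourArea)
        r=cv2.minAreaRect(np.array([atz(T,q[0],{'stock_bin':.093,'empties_tray':.047,'tag_stand':.0}.get(k,.25))[:2] for q in cs],np.float32)*1000);print(k,np.round(r[0]),np.round(r[1]),round(r[2],1))
c=T['color'][100:240,190:490,::-1];cv2.imwrite('pics/c1.png',cv2.resize(c,None,fx=2.6,fy=2.6,interpolation=2))
E
python3 b.py
```

```text
[277. 270.] 0.94 [119.  73. 133.] rect [354.1  -4.9] [73.7 56.4] 86.4
[239. 193.] 0.91 [153. 115.  75.] rect [552.5 111.5] [61.1 76.5] 72.5
[360. 301.] 0.89 [ 59.  92. 152.] rect [ 273.8 -209.7] [68.9 71.9] 77.1
[146. 299.] 0.87 [37. 35. 36.] rect [269.2 332.2] [63.1 88. ] 38.3
[275. 204.] 0.86 [154. 117.  77.] rect [527.6  10.2] [56.  74.8] 69.8
[325. 193.] 0.75 [152. 116.  76.] rect [ 552.4 -114.7] [80.5 59.2] 4.2
[205. 293.] 0.75 [51. 49. 48.] rect [290.3 185.4] [78.1 64.8] 47.0
[255. 124.] 0.71 [101.5  96.   86. ] rect [747.6  78.2] [75.2 48.7] 30.3
bin_rod [ 0.5934 -0.3399  0.2394] 2.7
tray_floor [0.4726 0.3504 0.0061] 0.2
tag_stand [ 0.6959 -0.0206  0.0047] 0.1
tag_long [ 0.6894 -0.0141  0.2389] 2.0
tag_grip [ 0.6893 -0.0251  0.2593] 0.6
tag_mouth [ 0.7014 -0.0178  0.2075] 2.7
stock_bin [ 498. -367.] [278. 300.] 0.9
empties_tray [478. 346.] [204. 224.] 81.5
tag_stand [707. -20.] [372. 143.] 85.2
tag_long [684. -19.] [65. 45.] 1.2
tag_short [ 676. -116.] [42. 57.] 58.0
tag_round [687.  66.] [63. 40.] 27.2
```

View pics/c1.png

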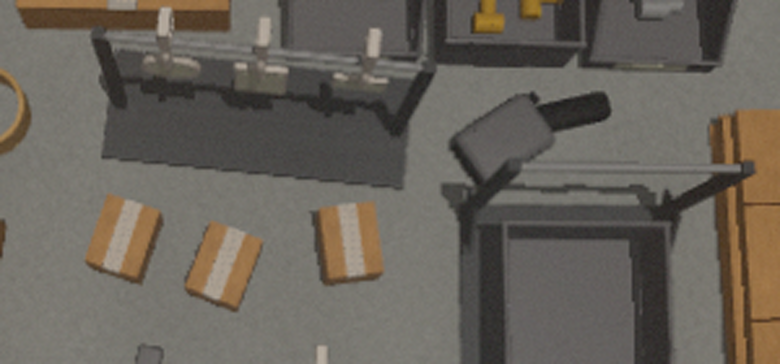

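```bash
cat >> h.py <<'E'
def plan(wps):
    "wps: (x,y,z,yaw); prints tool-frame shift/0.2 and turn/2pi per call, split to 5-row calls"
    s=ctrl.get_obs();p=np.array(s['tool_pos']);y=s['orientation'][2]
    print('now',np.round(p,4),np.round(s['orientation'],2),'F',np.round(s['force'],2),'open',round(s['opening'],4),round(s['gripper_force'],1),'t',s['clock'],'q',np.round(s['joint_pos'],0))
    for w in wps:
        q=np.array(w[:3],float);d=(w[3]-y+180)%360-180
        L=np.linalg.norm(q-p);n=max(L/.05,abs(d)/8.59)
        v=Ro.from_euler('xyz',[180,0,y],degrees=True).as_matrix().T@(q-p)/.2
        print(np.round(w,4),'shift',np.round(v,3),'turn',round(-d/360,4),'rows>=',round(n,1));p=q;y=w[3]
E
cat > c.py <<'E'
from h import *
np.set_printoptions(precision=4,suppress=True)
T=ctrl.snapshot('top');S=ctrl.snapshot('scene')
f=ctrl.spot_point(T,'bin_floor')[0]['centre'];print('floor',atz(T,f,.008),atz(S,ctrl.spot_point(S,'bin_floor')[0]['centre'],.008))
print('rod',atz(T,ctrl.spot_point(T,'bin_rod')[0]['centre'],.23),atz(S,ctrl.spot_point(S,'bin_rod')[0]['centre'],.23))
for n,a,b in (('bin',(388,163.5),(478,165.5)),('stand',(228,113.5),(357,126))):
    A,B=atz(T,a,.237),atz(T,b,.237);d=A-B;print(n,(A+B)/2,np.linalg.norm(d),np.degrees(np.arctan2(-d[0],d[1])))
print([(n,atz(T,ctrl.spot_point(T,n)[0]['centre'],h)) for n,h in(('tag_grip',.263),('tag_long',.23))])
plan([(.44,.45,.20,-20),(.554,.28,.18,-17.5),(.554,.1135,.14,-17.5),(.554,.1135,.027,-17.5)])
E
python3 c.py
```

```text
floor [ 0.6709 -0.2687  0.008 ] [ 0.4763 -0.3396  0.008 ]
rod [ 0.5951 -0.3447  0.23  ] [ 0.5955 -0.3301  0.23  ]
bin [ 0.5958 -0.3453  0.237 ] 0.2077145382397547 0.3800356645297607
stand [ 0.6918 -0.0246  0.237 ] 0.29467880255408124 -4.482624441760898
[('tag_grip', array([ 0.6841, -0.0183,  0.263 ])), ('tag_long', array([ 0.7011, -0.0166,  0.23  ]))]
now [0.2521 0.6261 0.2266] [180.    -0.   -21.93] F [-0.64  0.17 -0.1 ] open 0.0881 0.0 t 3.55 q [ 85.  21.   1.   0. -70. -17.]
[  0.44   0.45   0.2  -20.  ] shift [1.2   0.466 0.133] turn -0.0054 rows>= 5.2
[  0.554   0.28    0.18  -17.5  ] shift [0.826 0.604 0.1  ] turn -0.0069 rows>= 4.1
[  0.554    0.1135   0.14   -17.5   ] shift [0.25  0.794 0.2  ] turn -0.0 rows>= 3.4
[  0.554    0.1135   0.027  -17.5   ] shift [ 0.    -0.     0.565] turn -0.0 rows>= 2.3
```

>>> {"fn": "carry_out", "kwargs": {"deltas": [[[0.8,0.373,0.106,-0.005,0.8],[1,0.466,0.133,-0.005,0.8],[1,0.466,0.133,-0.005,0.8],[1,0.466,0.133,-0.005,0.8],[1,0.466,0.133,-0.005,0.8]]]}}

```text
clock: 4.05
tool_pos: [0.4046, 0.4618, 0.1997]
orientation: [180.0, 0.0, -20.3]
force: [0.6, 0.6, -0.1]
opening: 0.0789
gripper_force: 0.0
```

>>> {"fn": "carry_out", "kwargs": {"deltas": [[[1,0.61,0.1,-0.007,0.8],[1,0.61,0.1,-0.007,0.8],[1,0.61,0.1,-0.007,0.8],[1,0.61,0.1,-0.007,0.8],[1,0.61,0.1,-0.007,0.8]]]}}

```text
clock: 4.55
tool_pos: [0.55, 0.2791, 0.1799]
orientation: [180.0, -0.0, -17.7]
force: [-0.2, -0.1, 0.2]
opening: 0.0789
gripper_force: 0.0
```

>>> {"fn": "carry_out", "kwargs": {"deltas": [[[0.25,0.79,0.15,0,0.8],[0.25,0.79,0.15,0,0.8],[0.25,0.79,0.15,0,0.8],[0.25,0.79,0.15,0,0.8],[0.25,0.79,0.15,0,0.8]]]}}

```text
clock: 5.05
tool_pos: [0.548, 0.1133, 0.1497]
orientation: [180.0, 0.0, -17.8]
force: [0.2, 0.6, 0.0]
opening: 0.079
gripper_force: 0.0
```

```bash
cat > w.py <<'E'
from h import *
import sys
np.set_printoptions(precision=4,suppress=True)
p=ctrl.snapshot('wrist')
save(p,sys.argv[1])
for d in ctrl.silhouettes(p,'carton_a')[:4]:
    m=d['mask']; cs=max(cv2.findContours(m.astype(np.uint8),0,1)[0],key=cv2.contourArea)
    w=np.array([atz(p,q[0],.06)[:2] for q in cs],np.float32)
    r=cv2.minAreaRect(w*1000);print(np.round(d['centre']),round(d['p'],2),np.round(r[0],1),np.round(r[1],1),round(r[2],1))
for d in ctrl.spot_point(p,'carton_a')[:4]: print('org',atz(p,d['centre'],0),d['p'])
plan([(.554,.1135,.15,-17.5),(.554,.1135,.027,-17.5)])
E
python3 w.py w1
```

```text
[283. 195.] 0.75 [560.8 112. ] [58.2 80.7] 72.8
[415. 190.] 0.63 [536.   16.8] [71.7 78. ] 70.1
[537. 106.] 0.55 [563.3 -72.4] [47.1 82.3] 84.6
org [ 0.5591 -0.1181  0.    ] 0.95
org [0.5309 0.0137 0.    ] 0.6
org [0.5588 0.1123 0.    ] 0.56
now [0.549  0.1166 0.1504] [-179.96   -0.04  -17.6 ] F [ 0.56  0.86 -0.5 ] open 0.0786 0.0 t 5.2 q [ 32.  13. -20.   0. -57.  40.]
[  0.554    0.1135   0.15   -17.5   ] shift [0.028 0.007 0.002] turn -0.0003 rows>= 0.1
[  0.554    0.1135   0.027  -17.5   ] shift [ 0.    -0.     0.615] turn -0.0 rows>= 2.5
```

View pics/w1.png

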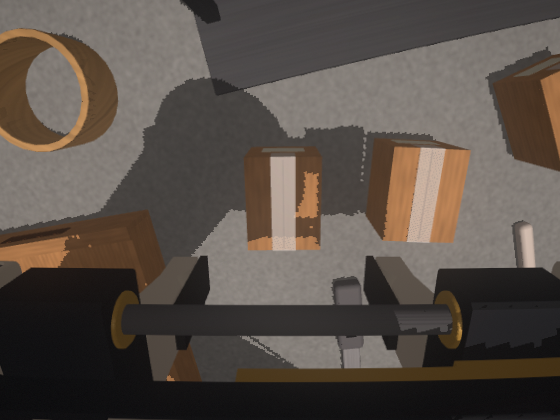

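The wrist view shows the left carton at (283,200), in line with the fingers. The middle carton is at (418,190) and the right one sits at the edge. I'll grasp the left one now.

>>> {"fn": "carry_out", "kwargs": {"deltas": [[[0.037,0,0.25,0,0.8],[0.037,0,0.5,0,0.8],[0.037,0,0.6,0,0.8],[0.037,0,0.6,0,-1],[0.037,0,0.6,0,-1]]]}}

```text
clock: 5.7
tool_pos: [0.5562, 0.1149, 0.0305]
orientation: [180.0, -0.0, -17.5]
force: [-0.4, 0.7, 2.0]
opening: 0.068
gripper_force: 0.0
```

>>> {"fn": "carry_out", "kwargs": {"deltas": [[[0,0,0,0,-1],[0,0,0,0,-1],[0,0,-0.1,0,-1],[0,0,-0.2,0,-1],[0,0,-0.3,0,-1]]]}}

```text
clock: 6.2
tool_pos: [0.5558, 0.1138, 0.0919]
orientation: [-179.9, -0.1, -17.6]
force: [0.4, 0.2, -0.3]
opening: 0.0557
gripper_force: 30.0
```

>>> {"fn": "carry_out", "kwargs": {"deltas": [[[0,0,0,0,-1],[0,0,0,0,-1],[0,0,0,0,-1]]]}}

```text
clock: 6.5
tool_pos: [0.5551, 0.1135, 0.0898]
orientation: [-180.0, 0.0, -17.6]
force: [-0.5, 0.0, -1.3]
opening: 0.0558
gripper_force: 30.0
```

>>> {"fn": "carry_out", "kwargs": {"deltas": [[[-0.1,-0.1,-0.15,0,-1],[-0.73,-0.98,-0.15,0,-1],[-0.73,-0.98,-0.15,0,-1],[-0.73,-0.98,-0.15,0,-1],[-0.73,-0.98,-0.15,0,-1]]]}}

```text
clock: 7.0
tool_pos: [0.4796, 0.3303, 0.1193]
orientation: [179.9, 0.0, -17.6]
force: [1.7, 0.4, -0.3]
opening: 0.0558
gripper_force: 30.0
```

>>> {"fn": "carry_out", "kwargs": {"deltas": [[[-0.73,-0.98,0,0,-1],[0,0,0,0,-1],[0,0,0,0,-1],[0,0,0,0,-1]]]}}

```text
clock: 7.4
tool_pos: [0.4801, 0.3286, 0.119]
orientation: [179.9, 0.0, -17.6]
force: [0.2, -0.3, -0.7]
opening: 0.0557
gripper_force: 30.0
```

```bash
cat > d.py <<'E'
from h import *
s=ctrl.snapshot('top');print(ctrl.get_obs()['force'])
for d in ctrl.spot_point(s,'tray_floor')[:1]: print(atz(s,d['centre'],.005))
plan([(.475,.347,.11,-17.5),(.475,.347,.037,-17.5)])
E
python3 d.py
```

```text
[ 0.61154185 -0.75980209 -0.14737837]
[0.4810008  0.35116162 0.005     ]
now [0.4808 0.3287 0.1195] [ 1.7996e+02  1.0000e-02 -1.7650e+01] F [ 0.28 -0.09 -0.4 ] open 0.0555 30.0 t 7.5 q [ 54.  17. -19.  -0. -54.  19.]
[  0.475   0.347   0.11  -17.5  ] shift [-0.055 -0.079  0.047] turn -0.0004 rows>= 0.4
[  0.475   0.347   0.037 -17.5  ] shift [ 0.    -0.     0.365] turn -0.0 rows>= 1.5
```

Mean lift force is about 0.6 N, so this is the empty carton. I'll lower it into the tray.

>>> {"fn": "carry_out", "kwargs": {"deltas": [[[-0.05,-0.08,0.1,0,-1],[-0.05,-0.08,0.25,0,-1],[-0.05,-0.08,0.35,0,-1],[-0.05,-0.08,0.41,0,-1],[-0.05,-0.08,0.41,0,-1]]]}}

```text
clock: 8.0
tool_pos: [0.4762, 0.3466, 0.0369]
orientation: [179.9, 0.0, -17.6]
force: [0.1, -0.5, -1.7]
opening: 0.0556
gripper_force: 30.0
```

>>> {"fn": "carry_out", "kwargs": {"deltas": [[[0,0,0,0,0.8],[0,0,0,0,0.8],[0,0,0,0,0.8],[0,0,-0.25,0,0.8],[0,0,-0.5,0,0.8]]]}}

```text
clock: 8.5
tool_pos: [0.4755, 0.3463, 0.1382]
orientation: [179.8, 0.1, -17.6]
force: [0.8, 2.9, 0.5]
opening: 0.0788
gripper_force: 0.0
```

```bash
cat > e.py <<'E'
from h import *
plan([(.533,.16,.14,-20),(.533,.0125,.14,-20),(.533,.0125,.029,-20)])
E
python3 e.py
```

```text
now [0.4755 0.3463 0.1382] [ 1.7981e+02  6.0000e-02 -1.7620e+01] F [0.8  2.95 0.53] open 0.0788 0.0 t 8.5 q [ 55.  17. -17.   0. -56.  17.]
[  0.533   0.16    0.14  -20.   ] shift [ 0.556  0.801 -0.009] turn 0.0066 rows>= 3.9
[ 5.33e-01  1.25e-02  1.40e-01 -2.00e+01] shift [0.252 0.693 0.   ] turn 0.0 rows>= 2.9
[ 5.33e-01  1.25e-02  2.90e-02 -2.00e+01] shift [ 0.    -0.     0.555] turn 0.0 rows>= 2.2
```

>>> {"fn": "carry_out", "kwargs": {"deltas": [[[0.556,0.8,0,0.007,0.6],[0.556,0.8,0,0.007,0.6],[0.556,0.8,0,0.007,0.6],[0.556,0.8,0,0.007,0.6],[0.556,0.8,0,0.007,0.6]]]}}

```text
clock: 9.0
tool_pos: [0.5343, 0.1568, 0.1385]
orientation: [-180.0, -0.0, -20.4]
force: [-0.4, 0.1, 0.0]
opening: 0.0699
gripper_force: 0.0
```

>>> {"fn": "carry_out", "kwargs": {"deltas": [[[0.252,0.69,0,0,0.6],[0.252,0.69,0,0,0.6],[0.252,0.69,0,0,0.6],[0.252,0.69,0,0,0.6]]]}}

```text
clock: 9.4
tool_pos: [0.5327, 0.0102, 0.1383]
orientation: [180.0, 0.0, -20.4]
force: [0.5, 0.2, -0.4]
opening: 0.0698
gripper_force: 0.0
```

```bash
sed -i 's/^plan.*/plan([(.533,.0125,.14,-20),(.533,.0125,.029,-20)])/' w.py; python3 w.py w2
```

```text
[351. 353.] 0.82 [404.8  -3.2] [60.1 31.7] 68.8
[444. 121.] 0.79 [ 559.5 -110.4] [78.5 69.1] 7.9
[286. 216.] 0.64 [535.7   8.7] [56.1 82.1] 70.0
org [0.533  0.0107 0.    ] 0.75
org [ 0.5579 -0.1201  0.    ] 0.7
org [ 0.3601 -0.0025  0.    ] 0.68
now [0.5338 0.0143 0.1384] [-179.96   -0.04  -20.19] F [-0.32  0.87  0.62] open 0.0706 0.0 t 9.55 q [ 23.  12. -24.  -0. -54.  47.]
[  0.533    0.0125   0.14   -20.    ] shift [-0.001  0.01  -0.008] turn -0.0005 rows>= 0.0
[  0.533    0.0125   0.029  -20.    ] shift [ 0.    -0.     0.555] turn 0.0 rows>= 2.2
```

The arm is lined up over the middle carton. I'll grasp, lift and weigh it.

>>> {"fn": "carry_out", "kwargs": {"deltas": [[[0.008,0,0.25,0,0.6],[0.008,0,0.45,0,0.6],[0.008,0,0.545,0,0.6],[0.008,0,0.545,0,-1],[0.008,0,0.545,0,-1]]]}}

```text
clock: 10.05
tool_pos: [0.5347, 0.0144, 0.0291]
orientation: [179.9, 0.1, -20.0]
force: [-0.8, -2.3, -2.1]
opening: 0.0597
gripper_force: 1.2
```

>>> {"fn": "carry_out", "kwargs": {"deltas": [[[0,0,0,0,-1],[0,0,0,0,-1],[0,0,-0.1,0,-1],[0,0,-0.2,0,-1],[0,0,-0.3,0,-1]]]}}

```text
clock: 10.55
tool_pos: [0.5349, 0.0138, 0.0902]
orientation: [-180.0, -0.0, -20.1]
force: [0.6, 0.3, -5.4]
opening: 0.0561
gripper_force: 30.0
```

>>> {"fn": "carry_out", "kwargs": {"deltas": [[[0,0,0,0,-1],[0,0,0,0,-1],[0,0,0,0,-1]]]}}

```text
clock: 10.85
tool_pos: [0.5341, 0.0135, 0.088]
orientation: [180.0, 0.1, -20.2]
force: [-0.6, -0.2, -5.5]
opening: 0.0562
gripper_force: 30.0
```

>>> {"fn": "carry_out", "kwargs": {"deltas": [[[0,0,-0.1,0,-1],[0,0,-0.1,0,-1],[0,0,-0.1,0,-1],[0,0,-0.1,0,-1]]]}}

```text
clock: 11.25
tool_pos: [0.5342, 0.0135, 0.1077]
orientation: [179.9, 0.1, -20.2]
force: [-0.1, 0.5, -5.9]
opening: 0.0562
gripper_force: 29.8
```

>>> {"fn": "carry_out", "kwargs": {"deltas": [[[0,0,0,0,-1]]]}}

```text
clock: 11.35
tool_pos: [0.5344, 0.0135, 0.1079]
orientation: [179.9, 0.1, -20.1]
force: [0.1, 1.0, -5.2]
opening: 0.0559
gripper_force: 29.8
```

```bash
cat > f.py <<'E'
from h import *
F=[]
for i in range(4): F.append(ctrl.get_obs()['force'][2]);T=ctrl.snapshot('top')
print(F, ctrl.get_obs()['tau'])
print([atz(T,d['centre'],.008) for d in ctrl.spot_point(T,'bin_floor')[:2]],[atz(T,d['centre'],.23) for d in ctrl.spot_point(T,'bin_rod')[:2]])
cv2.imwrite('pics/t2.png',cv2.resize(T['color'][100:290,330:530,::-1],None,fx=3,fy=3,interpolation=2))
plan([(.466,-.13,.15,-10),(.466,-.30,.15,0),(.455,-.345,.15,0)])
E
python3 f.py
```

```text
[np.float64(-5.170136943081252), np.float64(-5.936514873577751), np.float64(-6.9297753460440745), np.float64(-6.668017824071916)] [-2.71274010e-03 -4.66352248e+01  2.61692494e+01  6.57187432e+00
  6.35113218e-02  8.20049786e-05]
[array([ 0.76114723, -0.02153814,  0.008     ]), array([ 0.46826863, -0.33914412,  0.008     ])] [array([ 0.60055563, -0.3406733 ,  0.23      ])]
now [0.5349 0.0136 0.1088] [ 1.7999e+02  1.0000e-02 -2.0130e+01] F [ 0.41 -0.58 -6.16] open 0.056 29.8 t 11.65 q [ 22.  14. -26.  -0. -50.  47.]
[  0.466  -0.13    0.15  -10.   ] shift [-0.077  0.793 -0.206] turn -0.0281 rows>= 3.3
[ 0.466 -0.3    0.15   0.   ] shift [0.148 0.837 0.   ] turn -0.0278 rows>= 3.4
[ 0.455 -0.345  0.15   0.   ] shift [-0.055  0.225  0.   ] turn 0.0 rows>= 0.9
```

View pics/t2.png

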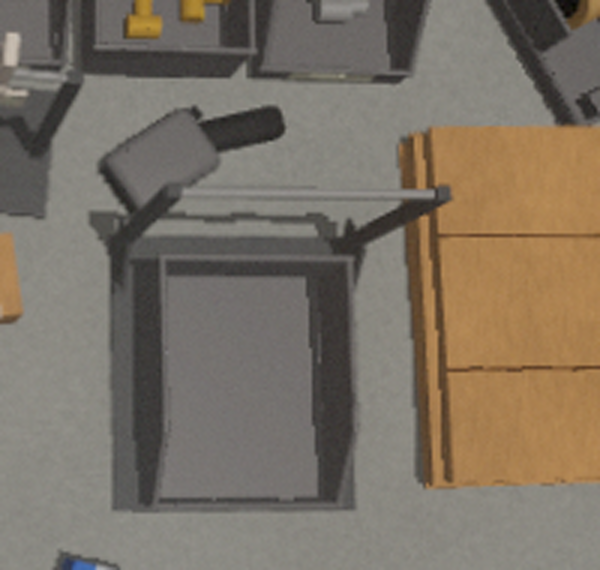

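The bin crop shows the inner floor centred near (240,380) and square with the world axes, with the rod level across the top. The carton reads about 6 N, so it is the full one and goes to the bin.

>>> {"fn": "carry_out", "kwargs": {"deltas": [[[-0.03,0.15,-0.15,-0.028,-1],[-0.077,0.79,-0.23,-0.028,-1],[-0.077,0.79,-0.23,-0.028,-1],[-0.077,0.79,-0.23,-0.028,-1],[-0.077,0.79,-0.23,-0.028,-1]]]}}

```text
clock: 12.15
tool_pos: [0.4643, -0.132, 0.1556]
orientation: [180.0, -0.0, -10.2]
force: [-0.0, -0.1, -6.5]
opening: 0.056
gripper_force: 30.0
```

>>> {"fn": "carry_out", "kwargs": {"deltas": [[[0.148,0.83,0,-0.028,-1],[0.148,0.83,0,-0.028,-1],[0.148,0.83,0,-0.028,-1],[0.148,0.83,0,-0.028,-1],[0.148,0.83,0,-0.028,-1]]]}}

```text
clock: 12.65
tool_pos: [0.4662, -0.301, 0.1545]
orientation: [180.0, 0.0, -0.2]
force: [-0.7, -0.1, -6.0]
opening: 0.056
gripper_force: 30.0
```

```bash
sed -i 's/^plan.*/plan([(.455,-.343,.15,0),(.455,-.343,.040,0)])/' e.py; python3 e.py
```

```text
now [ 0.4662 -0.301   0.1545] [ 1.7997e+02  3.0000e-02 -1.6000e-01] F [-0.73 -0.06 -6.03] open 0.056 30.0 t 12.65 q [-13.  13. -20.   0. -57. 102.]
[ 0.455 -0.343  0.15   0.   ] shift [-0.056  0.21   0.022] turn -0.0004 rows>= 0.9
[ 0.455 -0.343  0.04   0.   ] shift [ 0.   -0.    0.55] turn 0.0 rows>= 2.2
```

>>> {"fn": "carry_out", "kwargs": {"deltas": [[[-0.056,0.21,0,0,-1],[-0.056,0.21,0.2,0,-1],[-0.056,0.21,0.4,0,-1],[-0.056,0.21,0.5,0,-1],[-0.056,0.21,0.56,0,-1]]]}}

```text
clock: 13.15
tool_pos: [0.4542, -0.3392, 0.0408]
orientation: [-179.9, 0.2, 0.0]
force: [-0.4, -0.2, -6.0]
opening: 0.056
gripper_force: 30.0
```

>>> {"fn": "carry_out", "kwargs": {"deltas": [[[0,0,0.01,0,-1],[0,0,0.01,0,-1]]]}}

```text
clock: 13.35
tool_pos: [0.456, -0.34, 0.0416]
orientation: [180.0, -0.0, 0.1]
force: [0.2, 0.4, -5.9]
opening: 0.0559
gripper_force: 30.0
```

>>> {"fn": "carry_out", "kwargs": {"deltas": [[[0,0,0.015,0,-1],[0,0,0.02,0,-1],[0,0,0.02,0,-1]]]}}

```text
clock: 13.65
tool_pos: [0.4564, -0.3403, 0.0385]
orientation: [179.9, -0.2, 0.1]
force: [0.9, 1.4, 1.4]
opening: 0.0559
gripper_force: 30.0
```

>>> {"fn": "carry_out", "kwargs": {"deltas": [[[0,0,0,0,0.8],[0,0,0,0,0.8],[0,0,0,0,0.8],[0,0,-0.25,0,0.8],[0,0,-0.5,0,0.8]]]}}

```text
clock: 14.15
tool_pos: [0.4539, -0.3398, 0.1368]
orientation: [-179.9, 0.2, 0.0]
force: [2.8, -0.5, 0.9]
opening: 0.0785
gripper_force: 0.0
```

>>> {"fn": "carry_out", "kwargs": {"deltas": [[[0,0,-0.25,0,-0.2],[0,0,-0.5,0,-0.2],[0,0,-0.7,0,-0.2],[0,0,-0.9,0,-0.2],[0,0,-0.9,0,-0.2]]]}}

```text
clock: 14.65
tool_pos: [0.4569, -0.3416, 0.3236]
orientation: [179.7, -0.5, 0.0]
force: [-0.9, -0.9, -0.4]
opening: 0.0446
gripper_force: 0.0
```

```bash
cat > g.py <<'E'
from h import *
T=ctrl.snapshot('top');save(T,'t3')
print([(np.round(d['centre']),round(d['p'],2)) for d in ctrl.search_frame(T,'carton_a')])
print([atz(T,d['centre'],.23) for d in ctrl.spot_point(T,'bin_rod')[:1]])
plan([(.52,-.18,.34,-2),(.60,-.02,.34,-5),(.61,-.02,.34,-5)])
E
python3 g.py
```

```text
[(array([152., 218.]), 0.95), (array([146., 298.]), 0.77), (array([324., 194.]), 0.61), (array([278., 272.]), 0.61), (array([206., 292.]), 0.59)]
[]
now [ 0.4548 -0.3399  0.3167] [-1.7998e+02 -0.0000e+00  2.0000e-02] F [-0.32 -0.45  0.02] open 0.0363 0.0 t 14.8 q [-17.   8.  -5.  -0. -78. 107.]
[ 0.52 -0.18  0.34 -2.  ] shift [ 0.326 -0.799 -0.117] turn 0.0056 rows>= 3.5
[ 0.6  -0.02  0.34 -5.  ] shift [ 0.372 -0.813 -0.   ] turn 0.0083 rows>= 3.6
[ 0.61 -0.02  0.34 -5.  ] shift [ 0.05  -0.004 -0.   ] turn 0.0 rows>= 0.2
```

View pics/t3.png

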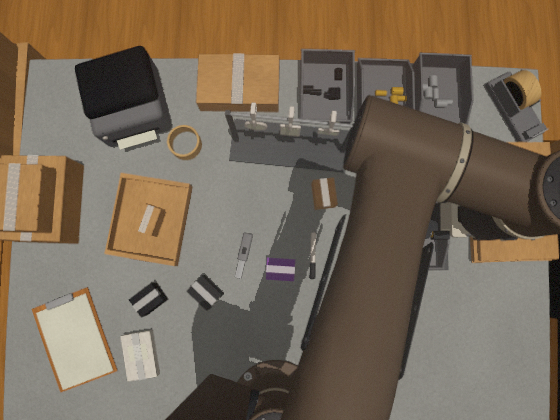

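The top view shows the empty carton upright in the tray at (150,218) and the third carton untouched at (324,194). The arm hides the bin. Next is the tag.

>>> {"fn": "carry_out", "kwargs": {"deltas": [[[0.326,-0.8,-0.15,0.006,-0.2],[0.326,-0.8,-0.15,0.006,-0.2],[0.326,-0.8,-0.15,0.006,-0.2],[0.326,-0.8,-0.15,0.006,-0.2],[0.326,-0.8,-0.15,0.006,-0.2]]]}}

```text
clock: 15.3
tool_pos: [0.5211, -0.1773, 0.3459]
orientation: [-180.0, 0.1, -1.9]
force: [-0.4, -0.3, -1.0]
opening: 0.0349
gripper_force: 0.0
```

>>> {"fn": "carry_out", "kwargs": {"deltas": [[[0.65,-0.81,0,0.007,-0.2],[0.65,-0.81,0,0.007,-0.2],[0.65,-0.81,0,0.007,-0.2],[0.65,-0.81,0,0.007,-0.2],[0.65,-0.81,0,0.007,-0.2]]]}}

```text
clock: 15.8
tool_pos: [0.6581, -0.0198, 0.3429]
orientation: [179.9, 0.3, -4.5]
force: [0.2, -1.1, -0.2]
opening: 0.0351
gripper_force: 0.0
```

```bash
cat > k.py <<'E'
from h import *
W=ctrl.snapshot('wrist');save(W,'w3')
S=ctrl.snapshot('scene');T=ctrl.snapshot('top')
for k,z in (('tag_grip',.263),('tag_long',.23)):
    pr=[]
    for n,p in (('W',W),('S',S),('T',T)):
        d=ctrl.spot_point(p,k)[:1]
        if d: print(k,n,np.round(d[0]['centre'],1),round(d[0]['p'],2),atz(p,d[0]['centre'],z)); pr.append((p,d[0]['centre']))
    if len(pr)>1: print(' tri',tri(pr),[np.round(np.linalg.norm(proj(p,tri(pr))-c),1) for p,c in pr])
for p in (S,T): print('rod',[atz(p,d['centre'],.23) for d in ctrl.spot_point(p,'bin_rod')[:1]])
print('proj target',proj(W,[.690,-.02,.263]))
plan([(.690,-.02,.34,-4.7)])
E
python3 k.py
```

```text
tag_grip W [281.5 168.8] 0.74 [ 0.69579154 -0.01935098  0.263     ]
tag_grip S [209.4 228.7] 0.64 [ 0.69550082 -0.01422897  0.263     ]
tag_grip T [293.1 119.1] 0.6 [ 0.68445496 -0.02555953  0.263     ]
 tri [ 0.69054374 -0.022801    0.25138279] [np.float64(6.6), np.float64(0.7), np.float64(1.7)]
tag_long W [282.1 161.7] 0.68 [ 0.69499928 -0.01938442  0.23      ]
tag_long S [211.9 235.2] 0.96 [ 0.68615317 -0.02398294  0.23      ]
tag_long T [289.2 121.4] 0.7 [ 0.68950476 -0.01754307  0.23      ]
 tri [ 0.69102925 -0.01878298  0.23377252] [np.float64(6.0), np.float64(1.3), np.float64(1.3)]
rod [array([ 0.59392311, -0.3420532 ,  0.23      ])]
rod [array([ 0.60049789, -0.34670408,  0.23      ])]
proj target [283.11663432 176.8971523 ]
now [ 0.6558 -0.0237  0.3476] [-1.7998e+02 -5.0000e-02 -4.7000e+00] F [-0.08 -0.58  0.29] open 0.0349 0.0 t 16.35 q [ 15.  16.  10.   0. -84.  70.]
[ 0.69 -0.02  0.34 -4.7 ] shift [ 0.169 -0.032  0.038] turn -0.0 rows>= 0.7
```

View pics/w3.png

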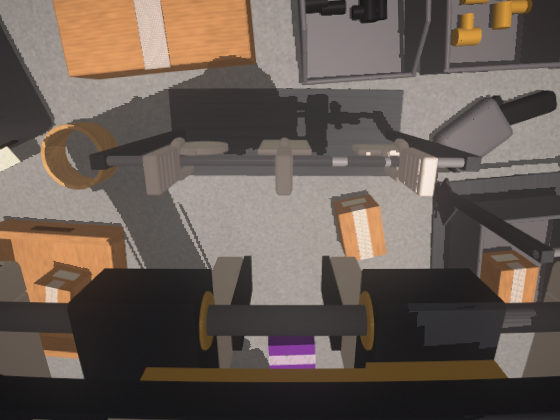

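The wrist view shows the full carton upright in the bin at (510,275). The centre tag's tab is at (284,170), between the round tag on the left and the squat one on the right. I'll grasp the centre tag.

>>> {"fn": "carry_out", "kwargs": {"deltas": [[[0.174,-0.015,0,0,-0.2],[0.174,-0.015,0.15,0,-0.2],[0.174,-0.015,0.35,0,-0.2],[0.174,-0.015,0.49,0,-0.2],[0.174,-0.015,0.49,0,-0.2]]]}}

```text
clock: 16.85
tool_pos: [0.6887, -0.0231, 0.2443]
orientation: [179.9, 0.4, -4.7]
force: [-0.2, -0.1, -0.6]
opening: 0.0351
gripper_force: 0.0
```

>>> {"fn": "carry_out", "kwargs": {"deltas": [[[0,0,0,0,-1],[0,0,0,0,-1],[0,0,0,0,-1],[0,0,0,0,-1]]]}}

```text
clock: 17.25
tool_pos: [0.6917, -0.0226, 0.2506]
orientation: [-180.0, -0.1, -4.6]
force: [0.5, 3.4, -0.8]
opening: 0.01
gripper_force: 30.0
```

```bash
cat > m.py <<'E'
from h import *
W=ctrl.snapshot('wrist');save(W,'w4')
plan([(.645,-.02,.275,-4.7)])
E
python3 m.py
```

```text
now [ 0.6917 -0.0227  0.2505] [-1.7997e+02 -1.4000e-01 -4.6400e+00] F [-0.21  1.16  3.24] open 0.0101 30.0 t 17.3 q [ 14.  21.   5.   0. -74.  71.]
[ 0.645 -0.02   0.275 -4.7  ] shift [-0.234  0.005 -0.122] turn 0.0002 rows>= 1.1
```

View pics/w4.png

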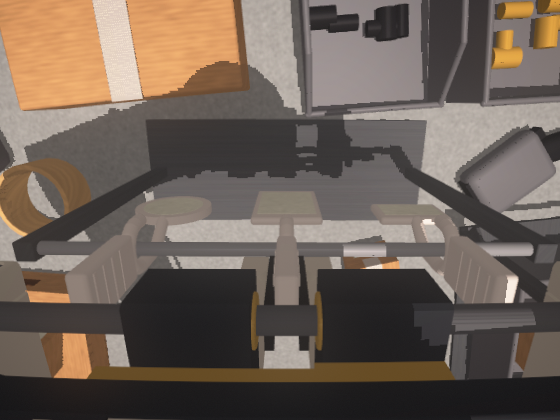

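The tab is between the pads (opening 10 mm) with the plate at (286,207). I'll raise it 25 mm and draw it out.

>>> {"fn": "carry_out", "kwargs": {"deltas": [[[0,0,-0.06,0,-1],[0,0,-0.125,0,-1],[0,0,-0.125,0,-1]]]}}

```text
clock: 17.6
tool_pos: [0.6923, -0.0229, 0.2772]
orientation: [-180.0, -0.2, -4.6]
force: [-0.3, 0.2, -0.9]
opening: 0.0101
gripper_force: 30.0
```

>>> {"fn": "carry_out", "kwargs": {"deltas": [[[-0.08,0,0,0,-1],[-0.16,0,0,0,-1],[-0.25,0,0,0,-1],[-0.34,0,0,0,-1],[-0.42,0,0,0,-1]]]}}

```text
clock: 18.1
tool_pos: [0.6065, -0.0159, 0.2741]
orientation: [-180.0, -0.0, -4.7]
force: [-0.3, -0.4, -0.1]
opening: 0.0097
gripper_force: 30.0
```

```bash
cat > n.py <<'E'
from h import *
S=ctrl.snapshot('scene');W=ctrl.snapshot('wrist')
cv2.imwrite('pics/s4.png',cv2.resize(np.vstack([S['color'][130:330,110:390],W['color'][100:380:1,140:420]])[:,:,::-1],None,fx=1.2,fy=1.2))
plan([(.50,-.18,.275,-2),(.50,-.345,.275,0)])
E
python3 n.py
```

```text
now [ 0.606  -0.0159  0.2749] [-1.7996e+02 -5.0000e-02 -4.6400e+00] F [ 0.93  0.11 -0.23] open 0.0101 30.0 t 18.2 q [ 17.  13.  -4.  -0. -73.  68.]
[ 0.5   -0.18   0.275 -2.   ] shift [-0.462  0.861 -0.   ] turn -0.0073 rows>= 3.9
[ 0.5   -0.345  0.275  0.   ] shift [0.029 0.824 0.   ] turn -0.0056 rows>= 3.3
```

View pics/s4.png

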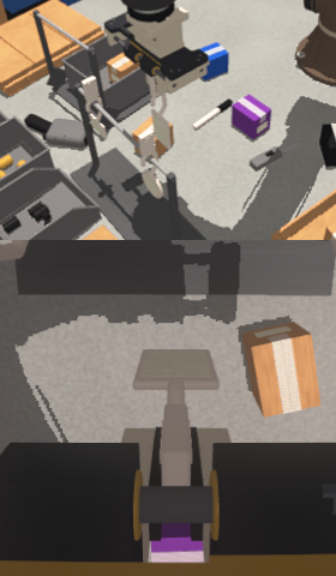

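The tag is clear in the hand, and the other two still hang in place. I'll carry it to the bin.

>>> {"fn": "carry_out", "kwargs": {"deltas": [[[-0.15,0.2,0,-0.007,-1],[-0.46,0.86,0,-0.007,-1],[-0.46,0.86,0,-0.007,-1],[-0.46,0.86,0,-0.007,-1],[-0.46,0.86,0,-0.007,-1]]]}}

```text
clock: 18.7
tool_pos: [0.4996, -0.1834, 0.2746]
orientation: [180.0, -0.0, -2.3]
force: [0.6, 0.2, -0.9]
opening: 0.0097
gripper_force: 30.0
```

>>> {"fn": "carry_out", "kwargs": {"deltas": [[[0.03,0.3,0,-0.006,-1],[0.06,0.55,0,-0.006,-1],[0.1,0.81,0,-0.006,-1],[0.1,0.81,0,-0.006,-1],[0.1,0.81,0,-0.006,-1]]]}}

```text
clock: 19.2
tool_pos: [0.5159, -0.3446, 0.2728]
orientation: [-180.0, 0.1, -0.1]
force: [0.1, 0.6, -1.2]
opening: 0.0101
gripper_force: 30.0
```

```bash
cat > n.py <<'E'
from h import *
W=ctrl.snapshot('wrist');save(W,'w5')
for x in (.592,.596,.60): print(x,proj(W,[x,-.345,.23]),proj(W,[x,-.27,.23]),proj(W,[x,-.42,.23]))
for y in (-.449,-.241): print(proj(W,[.596,y,.237]))
plan([(.596,-.343,.274,0),(.596,-.343,.249,0)])
E
python3 n.py
```

```text
0.592 [286.9809673  113.82436335] [154.06516328 114.99040479] [419.89931489 114.20312312]
0.596 [286.96417825 106.42789935] [153.30664807 107.66599503] [420.62425601 106.87373673]
0.6 [286.94716096  98.95255743] [152.54661261 100.26519681] [421.35025286  99.46797785]
[477.32837637 107.82232724]
[ 96.6633582  108.94810643]
now [ 0.5158 -0.3432  0.2731] [-1.7997e+02  6.0000e-02 -8.0000e-02] F [-1.43  0.63 -0.12] open 0.0098 30.0 t 19.25 q [-16.  14.  -3.  -0. -74. 106.]
[ 0.596 -0.343  0.274  0.   ] shift [ 0.401 -0.002 -0.004] turn -0.0002 rows>= 1.6
[ 0.596 -0.343  0.249  0.   ] shift [ 0.    -0.     0.125] turn 0.0 rows>= 0.5
```

View pics/w5.png

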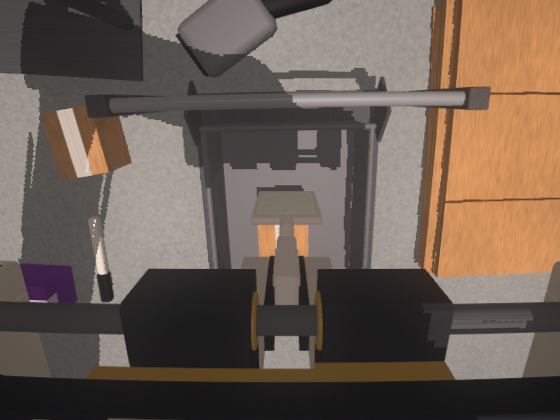

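The rod crosses at row 100 (column 287), with the right end slightly farther away, giving x≈0.599 and bin yaw about +1°. I'll work out how far the stand rod sat from the tool during the grasp (row 249 in that view).

```bash
cat > n2.py <<'E'
from h import *
W=ctrl.snapshot('wrist')
s=ctrl.get_obs();p=s['tool_pos'];print(p)
for zz in (.0165,.0205):
  for dx in (-.008,-.004,0,.004,.008): print(zz,dx,proj(W,[p[0]+dx,p[1],p[2]-zz]))
E
python3 n2.py
```

```text
[ 0.51582557 -0.34238949  0.2734952 ]
0.0165 -0.008 [285.15645689 271.51523559]
0.0165 -0.004 [285.13591665 265.06158155]
0.0165 0 [285.11514295 258.51961684]
0.0165 0.004 [285.0941342  251.88827609]
0.0165 0.008 [285.07288888 245.16650257]
0.0205 -0.008 [285.17532496 268.22743356]
0.0205 -0.004 [285.15532144 261.87511305]
0.0205 0 [285.13509546 255.43788998]
0.0205 0.004 [285.11464556 248.9147725 ]
0.0205 0.008 [285.09397036 242.30477753]
```

>>> {"fn": "carry_out", "kwargs": {"deltas": [[[0.08,0,0,-0.003,-1],[0.16,0,0,-0.003,-1],[0.26,0,0,-0.003,-1],[0.34,0,0,-0.003,-1],[0.4,0,0,-0.003,-1]]]}}

```text
clock: 19.8
tool_pos: [0.597, -0.3408, 0.2743]
orientation: [-180.0, -0.0, 1.2]
force: [-0.0, 0.1, -0.9]
opening: 0.0099
gripper_force: 30.0
```

>>> {"fn": "carry_out", "kwargs": {"deltas": [[[0,0,0,0,-1]]]}}

```text
clock: 19.9
tool_pos: [0.5971, -0.3411, 0.2736]
orientation: [-180.0, 0.0, 1.2]
force: [0.1, 0.1, -0.8]
opening: 0.01
gripper_force: 30.0
```

>>> {"fn": "carry_out", "kwargs": {"deltas": [[[0,0,0.04,0,-1],[0,0,0.08,0,-1],[0,0,0.11,0,-1],[0,0,0.11,0,-1]]]}}

```text
clock: 20.3
tool_pos: [0.595, -0.3425, 0.2512]
orientation: [-180.0, 0.1, 1.1]
force: [0.1, -0.6, -0.9]
opening: 0.01
gripper_force: 30.0
```

```bash
cat > n.py <<'E'
from h import *
W=ctrl.snapshot('wrist');S=ctrl.snapshot('scene')
cv2.imwrite('pics/w6.png',np.hstack([cv2.resize(W['color'][150:330,170:410],(480,360)),cv2.resize(S['color'][120:220,130:220],(324,360))])[:,:,::-1])
plan([])
E
python3 n.py
```

```text
now [ 0.5953 -0.3427  0.2519] [-1.80e+02  1.00e-02  1.09e+00] F [-0.25  0.2  -0.73] open 0.0099 30.0 t 20.4 q [-14.  21.   5.   0. -74. 105.]
```

View pics/w6.png

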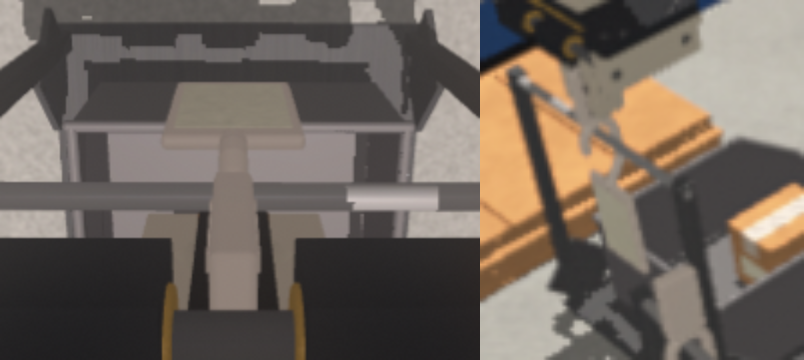

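The rod now passes through the hook just as it did on the stand: rod row 195 of the crop, plate hanging behind it. I'll lower until it rests, then release.

>>> {"fn": "carry_out", "kwargs": {"deltas": [[[0,0,0.01,0,-1],[0,0,0.018,0,-1],[0,0,0.018,0,-1]]]}}

```text
clock: 20.7
tool_pos: [0.5959, -0.3429, 0.2504]
orientation: [179.9, -0.1, 1.1]
force: [-2.0, 1.5, 8.0]
opening: 0.0098
gripper_force: 30.0
```

>>> {"fn": "carry_out", "kwargs": {"deltas": [[[0,0,0,0,-0.3],[0,0,0,0,-0.3],[0,0,0,0,-0.3],[0,0,0,0,-0.3]]]}}

```text
clock: 21.1
tool_pos: [0.5957, -0.3425, 0.248]
orientation: [-180.0, 0.0, 1.1]
force: [-0.6, -0.4, -0.3]
opening: 0.0298
gripper_force: 0.0
```

>>> {"fn": "carry_out", "kwargs": {"deltas": [[[0,0,-0.1,0,-0.3],[0,0,-0.25,0,-0.3],[0,0,-0.45,0,-0.3],[0,0,-0.45,0,-0.3],[0,0,-0.45,0,-0.3]]]}}

```text
clock: 21.6
tool_pos: [0.5961, -0.3426, 0.3394]
orientation: [180.0, -0.1, 1.1]
force: [-0.6, 0.2, -0.7]
opening: 0.0312
gripper_force: 0.0
```

>>> {"fn": "carry_out", "kwargs": {"deltas": [[[-0.2,0,0,0,-0.3],[-0.4,0,0,0,-0.3],[-0.5,-0.2,0,0,-0.3],[-0.5,-0.2,0,0,-0.3],[-0.5,-0.2,0,0,-0.3]]]}}

```text
clock: 22.1
tool_pos: [0.4943, -0.3039, 0.3381]
orientation: [-180.0, 0.0, 1.2]
force: [0.6, -0.5, -0.3]
opening: 0.0307
gripper_force: 0.0
```

```bash
cat > n.py <<'E'
from h import *
W=ctrl.snapshot('wrist');S=ctrl.snapshot('scene')
cv2.imwrite('pics/w7.png',np.hstack([cv2.resize(W['color'],(440,330)),cv2.resize(S['color'][120:310,130:330],(347,330))])[:,:,::-1])
for k in ('tag_long','tag_grip','bin_rod'): print(k,[(np.round(d['centre'],1),round(d['p'],2)) for d in ctrl.spot_point(S,k)[:2]])
plan([])
E
python3 n.py
```

```text
tag_long [(array([163.5, 152.4]), 0.8)]
tag_grip [(array([160.4, 147.3]), 0.73), (array([217.6, 195.4]), 0.29)]
bin_rod [(array([162.3, 156.5]), 0.77)]
now [ 0.4954 -0.3048  0.3374] [-1.7998e+02  8.0000e-02  1.0900e+00] F [-0.08 -0.15  0.24] open 0.0306 0.0 t 22.35 q [-12.   9.  -1.  -0. -80. 103.]
```

View pics/w7.png

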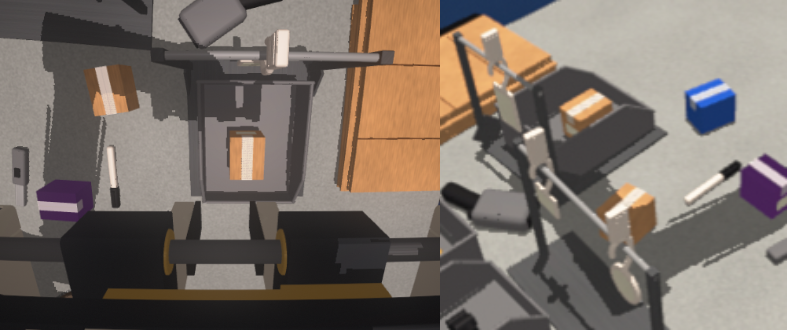

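The tag hangs plumb on the bin rod (wrist crop (278,50)). The full carton is upright in the bin and the third stands untouched on the bench. I'll let everything settle, then hand in.

>>> {"fn": "carry_out", "kwargs": {"deltas": [[[0,0,0,0,-0.3],[0,0,0,0,-0.3],[0,0,0,0,-0.3],[0,0,0,0,-0.3],[0,0,0,0,-0.3]]]}}

```text
clock: 22.85
tool_pos: [0.4949, -0.3045, 0.3384]
orientation: [180.0, -0.0, 1.1]
force: [-0.3, 0.1, 0.0]
opening: 0.0306
gripper_force: 0.0
```

>>> {"fn": "carry_out", "kwargs": {"deltas": [[[0,0,0,0,-0.3],[0,0,0,0,-0.3],[0,0,0,0,-0.3],[0,0,0,0,-0.3],[0,0,0,0,-0.3]]]}}

```text
clock: 23.35
tool_pos: [0.4949, -0.3045, 0.3384]
orientation: [180.0, -0.0, 1.1]
force: [0.4, 1.0, -0.0]
opening: 0.0308
gripper_force: 0.0
```

```bash
python3 -c "
from plant import ctrl
print(ctrl.close_job())"
```

```text
the job is handed in; nothing more can be done
None
```

I handed the job in at about 23 s, with no verdict returned: the full carton (about 6 N) is in the stock bin, the empty one (about 0.6 N) is in the tray, the third is left on the bench as half-full by elimination (I did not lift it), and the long tag hangs on the bin rod.

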